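# Set out the tasting corner on the bakery counter

## Robot

A 6-joint arm with a two-finger parallel gripper is mounted at the origin on the work surface. World frame = base frame: x ahead of the robot, y to its left, z up, the work surface at z = 0. Lengths are in m, angles in degrees, forces in N, time in s.
With the tool pointing down it reaches from about 0.25 to 0.725 m from the base axis. Payload 9.7 kg.
Tool frame: the origin (TCP) lies at the very end of the fingers, on their centre line; the grasp point (between the pads) lies 19 mm behind it; y points along the fingers, x is the direction in which the jaws open and shut, and the axes are right-handed (so a half turn about y gives the same grasp; the last joint's range is limited). The gripper opens to 85 mm and grips with 20 to 120 N. Pads are 22 mm wide; open, the fingers measure 114 mm over their backs; the gripper's body (76 mm by 85 mm) begins 54 mm behind the grasp point. The pads swing forward as they close: fully open they stand 13 mm farther back than shut.
Start: joints at [-65.661, 4.979, 10.078, 95.1, 0, 90], TCP at [0.227, -0.501, 0.231] pointing down, gripper open.
Joint ranges: [-179.16, 179.16], [-48.56, 103.87], [-65.8, 70.77], [-126.05, 130.52], [-82.76, 87.17], [-180, 180]. Speed limits (degrees/s): [127.2, 127.2, 147.25, 180, 180, 180].

## Interface

Orientations are given as [roll, pitch, yaw] about the fixed x, y, z axes, in that order (R = Rz(yaw) Ry(pitch) Rx(roll)).
In Python, from workcell import bot gives the robot as it stands.
- The arm moves only by the shell command python3 -m jog 'ROWS' [FORCE]. ROWS is JSON, a list of rows, each a list of 7 numbers: the closure, from 0 (fully open) to 1 (shut), then the shift along the world's x, y, z in units of 25 mm (1.0 is 25 mm), then the turn, a rotation vector about the world's x, y, z in units of 5 degrees (1.0 is 5 degrees). A call has 1 to 5 rows; each row is the pose to reach, as a shift and turn from the pose commanded when the call began; what a row does not reach only later rows make up. A row lasts 1/10 s, in which the tool goes at most 50 mm and 8.59 degrees, less where a joint would pass 70% of its speed; a pose out of reach is approached as far as the arm can. A call with a gripper value outside its range is refused whole. The fingers move at their own pace and stop on an object; FORCE is the grip in N (left out, the last holds). Time passes only in rows, so rows that repeat a pose let the fingers close. It gives the time, the measured TCP pose, the force and the opening at its end, in the units of the state.
- bot.get_obs(): the state, without advancing time (a new reading comes with each control period).
- bot.camera(name): name is "scene" or "top" or "wrist"; returns (picture, depth): 400x640x3 uint8, red, green, blue; 400x640 float32, m along the optical axis (not along the pixel's ray), 0 where there is no reading.
- bot.camera_model(name): a dict with "fx", "fy", "cx", "cy" (pixels), "rvec" (rotation vector, rad) and "tvec" (3), from world to camera coordinates, as OpenCV has them; the wrist camera has in their place "tool_from_camera" (4x4, takes a point from camera to tool coordinates, whose origin is the TCP and whose axes are the tool frame's). Camera axes: x right, y down, z forward; pixel columns grow to the right and rows downward; lengths in m; the calibration is good to about 2 mm. A picture is of the moment at which its call begins: read the wrist's pose just before it. camera_model takes no time and is no camera call.
- bot.job_done(): hands the job in, once; it reports no verdict.
Trained networks look in the newest picture that a camera, given by its name, has taken for a name from the list of things; names that differ only in an ending like _2 or _b are one class to them, and where a whole thing is asked for, a point or a joint stands for the part that bears it (a point fixed in the world has none). Each returns a list of dicts, best first, with "conf" (0 to 1); they miss things now and then, are a little off and sometimes report something else, mostly with a low value. They report only what shows in the picture. A call takes as long as a camera call. They do not tell look-alikes from the thing itself.
- bot.regions_of(camera, label): "pixels" (400x640 bool, what is visible of it) and "point" ([row, column] in pixels, amid what is visible of it).
The state is a dict: "time": time; "q": joint angles; "qd": joint speeds; "joint_efforts": joint torques, N m; "ee_pos": TCP position; "tcp_rot": TCP orientation; "wrist_force": force on the tool from outside, world axes, zero at the start; "torque": the same for the moment, N m; "opening": finger opening in m.
Only numpy, scipy, OpenCV 4.12 (cv2) and the standard library are available. Lean on these libraries where they do the work, as an engineer would, in place of code of your own. Each camera call takes 0.05 s, during which the arm holds its last target. There are 200 camera calls.

## Task

Set out the tasting corner on the counter: the ring cake goes in the middle of the cake stand with the glass dome over it, centred on the stand and set down gently, and the slate sign stands upright on the counter on the customers' side of the stand (away from the robot), straight out from the stand's middle, about 6 cm clear of its rim and square to the counter so that its face looks at the customers. On the bread board, lay the loaf right way up and lengthwise along the middle, about 2 cm in from the end without the handle, and stand the jam jar between the loaf and the handle, in the middle of the bare part of the board that is left there. Leave the coffee cup, the tongs and the counter bell where they are.

Things in the scene. Friction and masses are not known exactly. Their poses are not given: they have to be found in the camera images.
- cake_stand: White ceramic footed cake stand, round, fixed to the counter. Plate 150 mm across, its flat top 55 mm above the counter, inside a raised rim 6 mm wide and 4 mm high (138 mm clear inside); foot 96 mm across. Origin: centre of the foot, at counter height, z up. Axes always match the world's: x straight away from the robot to the customers' side, y to the robot's left.
- bread_board: Pale wooden board lying flat, fixed to the counter: 260 mm long (x), 130 mm wide (y), 18 mm thick, plus a handle 78 mm long, 36 mm wide at one end, pointing roughly to the robot. Origin: middle of the 260 x 130 rectangle, at counter height (top at z = 18 mm). x runs along it away from the handle: handle-end edge at x = -130 mm, plain end at x = +130 mm.
- ring_cake: Small golden-brown fluted ring cake, firm, 64 mm across at the side, 44 mm high, with a dark hollow in the middle of its top. Side upright from 8 to 30 mm height. About 100 g. Origin: centre of the underside, z up; round, so yaw does not matter.
- glass_dome: Clear glass cake dome, open below, standing on its lower edge: 118 mm across, glass 4 mm thick, 80 mm high to the top of the glass (75 mm inside). Dark wooden knob on top: cylinder 28 mm across, to be gripped 95 to 115 mm above the lower edge; top at 118 mm. About 400 g. Origin: centre of the lower edge, z up; round.
- tin_loaf: Brown crusty tin loaf with four slanting pale cuts on top: 140 mm long (its x), 64 mm wide (its y), 58 mm high, rounded edges, firm. About 250 g. Origin: centre of the underside, z up. Both ends are alike.
- jam_jar: Round amber jam jar with brass-coloured lid and paper label, 56 mm across, 75 mm high. About 220 g. Origin: centre of the underside, z up; round.
- slate_sign: Standing sign: a dark slate 8 mm thick (x), 70 mm wide (y), from 14 to 86 mm height, upright in the middle of a wooden foot 30 mm deep (x), 80 mm wide (y), 16 mm high. Same chalk bun on both faces: either may look at the customers. About 130 g. Can be pinched across the slate from above. Origin: centre of the foot's underside, x square to the slate, z up.
- coffee_cup: Bystander: white espresso cup without handle, 64 mm across, 58 mm high; origin at the centre of its underside. Loose; leave it.
- pastry_tongs: Bystander: steel pastry tongs lying flat, about 245 mm long (its y) and 75 mm wide, 20 mm high, at the far side of the counter; origin near their middle, at counter height. Loose; leave them.
- counter_bell: Bystander: brass counter bell on a dark round base 84 mm across, 55 mm high; origin at the centre of its underside. Loose; leave it.
Mind the look-alikes: they are no part of the job. Of the things like the glass_dome, leave any that is green; of the rest the larger one is meant. Leave any purple look-alike of the ring_cake alone.

How it is judged:
By the outcome, as a careful person would: the job done as asked, in the order asked, and still so for the second after the job is handed in, with the robot touching nothing.
It also fails if it takes over 134 s, if anything falls off the work surface, if the arm or the gripper's body presses on something with over 40 N, if the wrist force passes 120 N, or if a joint passes its speed limit or range.

## Working session

There is one attempt and no reset: what is moved stays moved. The work goes in short steps, Python scripts to look and compute and a shell command to move; the robot and the scene stay as the last step left them, time stands still between calls to the robot, and variables do not carry over. Pictures are saved under pics/ and viewed, about 12 in all and at most 16, crops included, and the job is handed in when it is done.

```bash
ls; mkdir -p pics; python3 - <<'E'
from workcell import bot
import cv2
for n in ("scene","top"):
    p,d=bot.camera(n); cv2.imwrite(f"pics/{n}0.png",p[...,::-1])
    print(n,bot.camera_model(n))
o=bot.get_obs(); print(o)
print(bot.camera_model("wrist"))
E
```

```text
pics
scene {'fx': 473.55978589098925, 'fy': 473.55978589098925, 'cx': 323.7665741937601, 'cy': 195.17377335196372, 'rvec': array([ 1.91114028,  1.86357799, -0.54940016]), 'tvec': array([ 0.00848568, -0.42272773,  1.96063395])}
top {'fx': 497.7074755684415, 'fy': 497.7074755684415, 'cx': 329.6025935775387, 'cy': 204.18971409105663, 'rvec': array([ 2.20920936, -2.17767689,  0.08761755]), 'tvec': array([-0.05534888,  0.51039092,  1.54833766])}
{'time': 0.1, 'q': array([-6.56615382e+01,  5.00800551e+00,  1.00410977e+01,  9.50994095e+01,
       -1.16369676e-03,  9.00015625e+01]), 'qd': array([-0.06161514, -0.06479591,  0.00267385,  0.03556115, -0.06114661,
        0.05397439]), 'joint_efforts': array([-9.93940048e-04, -5.21557760e+01,  4.65653694e+01,  1.60596130e-02,
       -3.83768520e-05,  7.66829544e-06]), 'ee_pos': array([ 0.22658503, -0.50094741,  0.23067226]), 'tcp_rot': array([-9.00011655e+01,  6.63172815e-02, -6.56631007e+01]), 'wrist_force': array([-0.57665458, -0.18145747, -1.07052218]), 'torque': array([-0.02252932, -0.01900932, -0.05043241]), 'opening': 0.085217145879712}
{'fx': 280.0704864672666, 'fy': 280.0704864672666, 'cx': 318.0434102168463, 'cy': 199.56877646421086, 'tool_from_camera': array([[ 9.99998940e-01, -3.13867056e-04, -1.42205391e-03,
         1.81708349e-05],
       [ 1.28323605e-03, -2.71763604e-01,  9.62363183e-01,
        -1.42968651e-01],
       [-6.88516596e-04, -9.62363988e-01, -2.71762913e-01,
         6.95000164e-02],
       [ 0.00000000e+00,  0.00000000e+00,  0.00000000e+00,
         1.00000000e+00]])}
```

View pics/scene0.png

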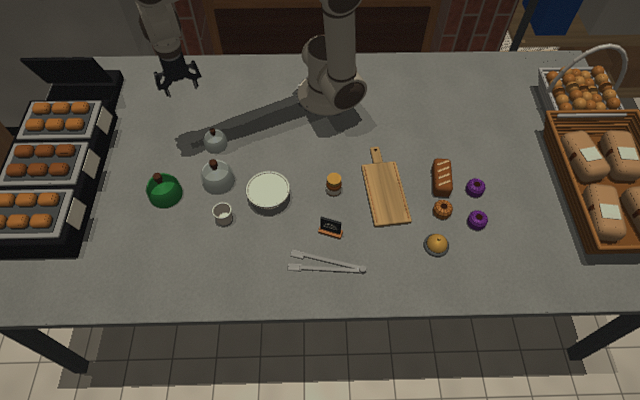

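View pics/top0.png

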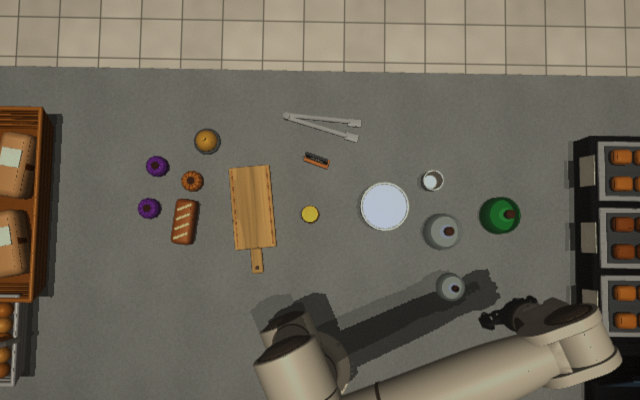

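```bash
cat > h.py <<'E'
from workcell import bot
import numpy as np, cv2
from scipy.spatial.transform import Rotation as Ro
def cam(n):
    o=bot.get_obs(); p,d=bot.camera(n); m=bot.camera_model(n); T=np.eye(4)
    if n=="wrist":
        W=np.eye(4); W[:3,:3]=Ro.from_euler("xyz",o["tcp_rot"],degrees=True).as_matrix(); W[:3,3]=o["ee_pos"]
        T=W@m["tool_from_camera"]
    else:
        T[:3,:3]=cv2.Rodrigues(m["rvec"])[0]; T[:3,3]=m["tvec"]; T=np.linalg.inv(T)
    v,u=np.mgrid[:400,:640]
    r=np.stack([(u-m["cx"])/m["fx"],(v-m["cy"])/m["fy"],np.ones_like(d)],-1)
    P=(r*d[...,None])@T[:3,:3].T+T[:3,3]; P[d==0]=np.nan
    return p,d,P,r@T[:3,:3].T,T[:3,3]
def ontop(ray,c,px,z):  # intersect pixel rays with a height
    R=ray[px]; return c+R*((z-c[2])/R[...,2:3])
def rect(xy):
    r=cv2.minAreaRect((xy*1000).astype(np.float32)); return np.round(r[0],1),np.round(r[1],1),round(r[2],1)
E
cat > look.py <<'E'
import sys
from h import *
H=dict(cake_stand=.059,bread_board=.018,ring_cake=.044,glass_dome=.118,tin_loaf=.058,jam_jar=.075,slate_sign=.086,coffee_cup=.058,pastry_tongs=.02,counter_bell=.055)
for n in sys.argv[1].split(","):
    p,d,P,ray,c=cam(n)
    for k in (sys.argv[2].split(",") if len(sys.argv)>2 else H):
        for g in bot.regions_of(n,k):
            if g["conf"]<.3: continue
            Q=P[g["pixels"]]; Q=Q[~np.isnan(Q[:,0])]
            t=Q[abs(Q[:,2]-H[k])<.008] 
            a=ontop(ray,c,g["pixels"],H[k])
            print(n,k,round(float(g["conf"]),2),np.round(g["point"]),"zmax",np.round(np.percentile(Q[:,2],97),3) if len(Q) else 0,"top",rect(t[:,:2]) if len(t)>5 else len(t),"col",p[g["pixels"]].mean(0).round())
E
python3 look.py top,scene
```

```text
top cake_stand 0.57 [206. 387.] zmax 0.061 top (array([ 504.2, -216.4]), array([143.2, 149. ]), 45.8) col [174. 183. 191.]
top bread_board 0.86 [210. 251.] zmax 0.024 top (array([461.6, 192.6]), array([333.9, 130.8]), 6.2) col [153. 115.  64.]
top bread_board 0.58 [233. 443.] zmax 0.117 top (array([ 424.3, -369.3]), array([114.7,  51.9]), 10.2) col [94. 96. 89.]
top ring_cake 0.95 [168. 158.] zmax 0.046 top (array([622.9, 496.2]), array([60.5, 54. ]), 64.2) col [63. 31. 70.]
top ring_cake 0.8 [182. 190.] zmax 0.047 top (array([578.4, 383.4]), array([55. , 56.6]), 88.6) col [100.  59.  27.]
top ring_cake 0.66 [208. 149.] zmax 0.048 top (array([487.2, 514.2]), array([57.1, 52.3]), 58.9) col [63. 30. 70.]
top glass_dome 0.76 [217. 499.] zmax 0.115 top (array([ 483.4, -580.8]), array([25.5, 24. ]), 89.8) col [32. 66. 33.]
top glass_dome 0.75 [288. 452.] zmax 0.086 top 0 col [87. 90. 83.]
top glass_dome 0.7 [231. 442.] zmax 0.117 top (array([ 430.6, -400.1]), array([23.6, 28.8]), 0.9) col [94. 96. 89.]
top tin_loaf 0.58 [224. 182.] zmax 0.062 top (array([448.9, 399.4]), array([ 61.6, 135.
[... 1502 characters left out ...]
0. 443.] zmax 0.062 top (array([459.1, 398.4]), array([ 59.9, 136.9]), 85.1) col [101.  67.  39.]
scene jam_jar 0.7 [182. 330.] zmax 0.078 top (array([486.9,   9.9]), array([41.5, 51. ]), 87.5) col [107.  81.  46.]
scene slate_sign 0.6 [227. 330.] zmax 0.088 top (array([657.3,  -6.4]), array([70.2, 14.4]), 69.6) col [58. 45. 35.]
scene coffee_cup 0.83 [210. 221.] zmax 0.059 top (array([ 596.4, -366.4]), array([61.1, 56. ]), 11.7) col [98. 94. 82.]
scene coffee_cup 0.5 [188. 268.] zmax 0.061 top (array([ 511.1, -218.1]), array([151. , 146.8]), 12.0) col [171. 174. 150.]
scene pastry_tongs 0.61 [266. 323.] zmax 0.018 top (array([786.7, -17.1]), array([237.8,  57. ]), 76.0) col [122. 119. 109.]
```

Candidates for each thing (top pixels): ring_cake – golden (row 182, col 190), against purple (168,158) and (208,149); glass_dome – large clear (231,442), against small clear (288,452) and green (217,499). I choose the golden cake and the large clear dome. I'm moving above the cake for a close look.

```bash

python3 -m jog '[[0,0,0,2,0,0,0],[0,3.4,8.8,2,0,0,6],[0,3.4,8.8,2,0,0,6],[0,3.4,8.8,2,0,0,6],[0,3.4,8.8,2,0,0,6]]' 40
python3 -m jog '[[0,3.4,8.8,0,0,0,6],[0,3.4,8.8,0,0,0,6],[0,3.4,8.8,0,0,0,6],[0,3.4,8.8,0,0,0,6],[0,3.4,8.8,0,0,0,6]]'
python3 -m jog '[[0,3.4,8.8,0,0,0,6],[0,3.4,8.8,0,0,0,6],[0,3.4,8.8,0,0,0,6],[0,3.4,8.8,0,0,0,6],[0,3.4,8.8,0,0,0,6]]'
python3 -m jog '[[0,3.4,8.8,0,0,0,6],[0,3.4,8.8,0,0,0,6],[0,3.4,8.8,0,0,0,6],[0,3.4,8.8,0,0,0,6],[0,3.4,8.8,0,0,0,6]]'
python3 -m jog '[[0,0,0,0,0,0,0],[0,0,0,0,0,0,0]]'
python3 - <<'E'
from h import *
print(bot.get_obs()["q"].round(1))
p,*_=cam("wrist"); cv2.imwrite("pics/w1.png",p[...,::-1])
E
python3 look.py wrist ring_cake,tin_loaf,bread_board,counter_bell
```

```text
time: 1.7
ee_pos: [0.299, -0.3129, 0.2813]
tcp_rot: [-90.0, -0.0, -35.4]
wrist_force: [1.6, -0.1, 0.3]
opening: 0.0853
time: 2.2
ee_pos: [0.3841, -0.092, 0.2816]
tcp_rot: [-90.0, -0.1, -5.4]
wrist_force: [0.3, -1.7, -0.1]
opening: 0.0853
time: 2.7
ee_pos: [0.4692, 0.1283, 0.2811]
tcp_rot: [-90.0, -0.0, 24.6]
wrist_force: [0.8, -0.9, 0.3]
opening: 0.0855
time: 3.2
ee_pos: [0.5541, 0.3483, 0.2803]
tcp_rot: [-90.0, 0.0, 54.6]
wrist_force: [0.7, 0.2, -0.0]
opening: 0.0853
time: 3.4
ee_pos: [0.5537, 0.346, 0.2801]
tcp_rot: [-90.0, 0.1, 54.4]
wrist_force: [-0.1, -0.4, 0.5]
opening: 0.0854
[ 32.   22.3  36.3 104.1  -0.   67.6]
wrist ring_cake 0.87 [ 55. 398.] zmax 0.045 top (array([495. , 517.2]), array([57.3, 57.2]), 25.4) col [120.  85. 122.]
wrist ring_cake 0.72 [150. 433.] zmax 0.045 top (array([626.8, 497.5]), array([56.5, 57.5]), 27.5) col [111.  70. 116.]
wrist ring_cake 0.65 [168. 352.] zmax 0.045 top (array([581.9, 386. ]), array([57.2, 56.6]), 5.5) col [119.  86.  59.]
wrist ring_cake 0.48 [183. 208.] zmax 0.02 top 0 col [160. 135.  98.]
wrist tin_loaf 0.68 [ 82. 310.] zmax 0.06 top (array([454.4, 402.3]), array([ 60.1, 135.1]), 83.5) col [161. 122.  90.]
wrist bread_board 0.68 [186. 211.] zmax 0.02 top (array([465.4, 193.2]), array([336.8, 130.6]), 6.1) col [160. 135.  98.]
wrist counter_bell 0.86 [245. 377.] zmax 0.044 top (array([711.3, 346.8]), array([9.1, 9. ]), 87.3) col [160. 137.  95.]
```

View pics/w1.png

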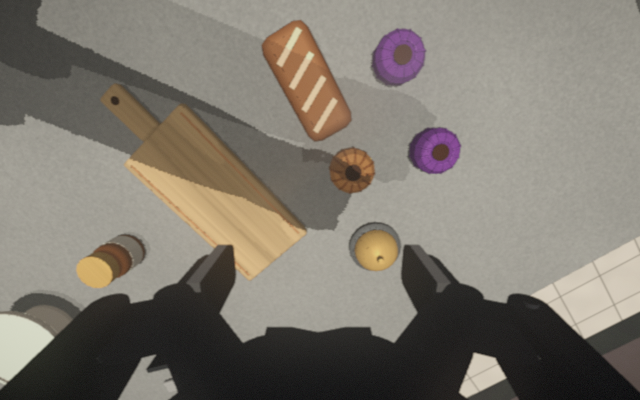

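Golden cake is at (row 168, col 352), clear of the loaf (82,310), bell (245,375) and the purple ones (55,400), (150,435). I'm moving over it and measuring again from nearer.

```bash

python3 -m jog '[[0,1.13,1.6,-4.8,0,0,0],[0,1.13,1.6,-4.8,0,0,0],[0,1.13,1.6,-4.8,0,0,0],[0,1.13,1.6,-4.8,0,0,0],[0,1.13,1.6,-4.8,0,0,0]]'
python3 -m jog '[[0,0,0,0,0,0,0]]'
python3 look.py wrist ring_cake
```

```text
time: 4.2
ee_pos: [0.5818, 0.3848, 0.1625]
tcp_rot: [-90.0, -0.0, 54.3]
wrist_force: [-0.3, -0.3, 1.1]
opening: 0.0856
time: 4.3
ee_pos: [0.5825, 0.3852, 0.1646]
tcp_rot: [-90.1, -0.2, 54.3]
wrist_force: [0.3, -1.2, 1.1]
opening: 0.0851
wrist ring_cake 0.87 [ 30. 376.] zmax 0.045 top (array([499.7, 513.2]), array([59.1, 47.4]), 54.1) col [119.  77. 122.]
wrist ring_cake 0.69 [188. 315.] zmax 0.045 top (array([581.9, 385.8]), array([57.2, 57.1]), 66.9) col [100.  72.  51.]
wrist ring_cake 0.69 [161. 431.] zmax 0.045 top (array([626.6, 496.5]), array([55.7, 57.7]), 26.6) col [111.  70. 116.]
```

```bash

python3 -m jog '[[0,0,0,-2,0,0,0],[0,0,0,-4,0,0,0],[0,0,0,-5.5,0,0,0],[0,0,0,-6,0,0,0],[0,0,0,-6.3,0,0,0]]' 30
python3 -m jog '[[0,0,0,0,0,0,0],[1,0,0,0,0,0,0],[1,0,0,0,0,0,0],[1,0,0,0,0,0,0],[1,0,0,0,0,0,0]]'
python3 -m jog '[[1,0,0,0,0,0,0],[1,0,0,0,0,0,0],[1,0,0,0,0,0,0]]'
```

```text
time: 4.9
ee_pos: [0.5822, 0.3854, 0.0042]
tcp_rot: [-90.0, -0.0, 54.3]
wrist_force: [-0.7, -0.6, 0.8]
opening: 0.0855
time: 5.4
ee_pos: [0.5831, 0.3862, 0.0065]
tcp_rot: [-90.1, -0.2, 54.3]
wrist_force: [-0.2, -0.8, 7.5]
opening: 0.0626
time: 5.7
ee_pos: [0.5832, 0.3862, 0.0065]
tcp_rot: [-90.1, -0.2, 54.3]
wrist_force: [0.4, -0.4, 7.6]
opening: 0.0621
```

```bash

python3 -m jog '[[1,0,0,1,0,0,0],[1,0,0,3,0,0,0],[1,0,0,5,0,0,0],[1,0,0,6,0,0,0],[1,0,0,6,0,0,0]]'
python3 -m jog '[[1,-0.3,-1.5,0,0,0,0],[1,-0.6,-3.2,0,0,0,0],[1,-0.8,-5,0,0,0,0],[1,-1,-7,0,0,0,0],[1,-1,-8,0,0,0,0]]'
python3 -m jog '[[1,-1,-8,0,0,0,0],[1,-1,-8,0,0,0,0],[1,-1,-8,0,0,0,0],[1,-1,-8,0,0,0,0],[1,-1,-8,0,0,0,0]]'
python3 -m jog '[[1,-1,-4,0,0,0,0],[1,-1,-5,0,0,0,0],[1,-1,-6,0,0,0,0],[1,-1,-6,0,0,0,0],[1,-1,-6,0,0,0,0]]'
python3 -m jog '[[1,0,0,0,0,0,0]]'
python3 - <<'E'
from h import *
p,*_=cam("wrist"); cv2.imwrite("pics/w2.png",p[...,::-1])
E
python3 look.py wrist cake_stand,ring_cake,jam_jar,glass_dome
```

```text
time: 6.2
ee_pos: [0.5836, 0.3865, 0.1602]
tcp_rot: [-90.2, -0.5, 54.3]
wrist_force: [0.4, 1.2, -1.6]
opening: 0.0624
time: 6.7
ee_pos: [0.556, 0.1823, 0.1534]
tcp_rot: [-90.0, 0.1, 54.3]
wrist_force: [1.3, 0.4, -1.6]
opening: 0.0622
time: 7.2
ee_pos: [0.5309, -0.0193, 0.1533]
tcp_rot: [-90.0, 0.1, 54.0]
wrist_force: [1.6, 1.0, -0.8]
opening: 0.0626
time: 7.7
ee_pos: [0.5066, -0.1654, 0.1531]
tcp_rot: [-89.9, 0.0, 54.2]
wrist_force: [1.7, 0.3, -1.6]
opening: 0.0622
time: 7.8
ee_pos: [0.507, -0.1637, 0.1533]
tcp_rot: [-90.0, -0.0, 54.4]
wrist_force: [-0.5, -0.4, -0.7]
opening: 0.0626
wrist cake_stand 0.72 [196. 246.] zmax 0.06 top (array([ 487.2, -220. ]), array([105.1, 144.2]), 17.4) col [200. 197. 181.]
wrist ring_cake 0.95 [262. 319.] zmax 0.192 top 0 col [95. 68. 44.]
wrist jam_jar 0.8 [ 47. 480.] zmax 0.077 top (array([481.8,  12.4]), array([49.6, 49.2]), 64.8) col [186. 155. 106.]
wrist glass_dome 0.73 [353.  29.] zmax 0.072 top (array([ 444.6, -405.3]), array([14.7,  4.1]), 55.6) col [42. 82. 47.]
wrist glass_dome 0.66 [151.   7.] zmax 0.016 top 0 col [108. 109. 102.]
wrist glass_dome 0.58 [269.  83.] zmax 0.117 top (array([ 435.8, -397.6]), array([21.1, 27.6]), 52.9) col [142. 141. 132.]
```

View pics/w2.png

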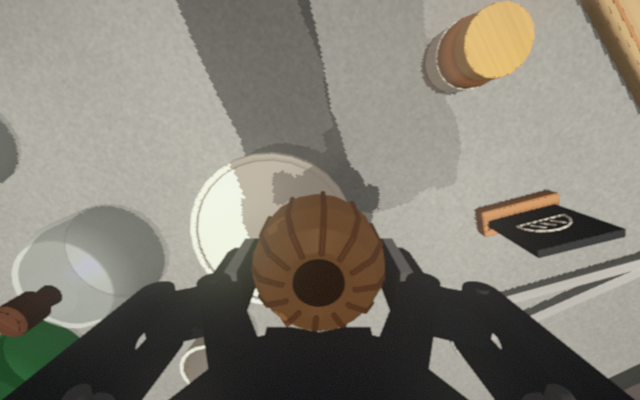

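```bash
cat > fit.py <<'E'
from h import *
from scipy.optimize import least_squares
p,d,P,ray,c=cam("wrist")
g=bot.regions_of("wrist","cake_stand")[0]["pixels"]
Q=P[g]; Q=Q[(Q[:,2]>.05)&(Q[:,2]<.066)]
h=cv2.convexHull((Q[:,:2]*1000).astype(np.float32))[:,0]
f=lambda s: np.hypot(h[:,0]-s[0],h[:,1]-s[1])-75
s=least_squares(f,[508,-215],loss="soft_l1",f_scale=1).x; print("stand",s.round(1),len(h),np.sort(f(s)).round(1))
for k in ["ring_cake"]:
    g=bot.regions_of("wrist",k)[0]["pixels"]; Q=P[g]; Q=Q[~np.isnan(Q[:,0])]; m=np.percentile(Q[:,2],98); t=Q[Q[:,2]>m-.008]; print(k,m.round(4),rect(t[:,:2]))
print(bot.get_obs()["ee_pos"])
E
python3 fit.py
```

```text
stand [ 509.3 -215.4] 48 [-2.9 -1.6 -1.1 -1.1 -0.9 -0.8 -0.8 -0.7 -0.6 -0.5 -0.5 -0.5 -0.5 -0.4
 -0.4 -0.4 -0.3 -0.3 -0.2 -0.2 -0.2 -0.2 -0.2 -0.2 -0.2 -0.1 -0.1 -0.1
 -0.1 -0.1 -0.  -0.  -0.  -0.   0.   0.   0.1  0.1  0.1  0.1  0.1  0.1
  0.1  0.2  0.2  0.2  0.3  0.3]
ring_cake 0.1921 (array([ 505.9, -162.3]), array([56.5, 55.2]), 66.6)
[ 0.50709825 -0.16416485  0.15381878]
```

```bash

python3 -m jog '[[1,0.14,-1,0,0,0,0],[1,0.14,-2.12,0,0,0,0],[1,0.14,-2.12,-1,0,0,0],[1,0.14,-2.12,-2.3,0,0,0],[1,0.14,-2.12,-3,0,0,0]]'
python3 -m jog '[[1,0,0,-0.2,0,0,0],[1,0,0,-0.4,0,0,0],[1,0,0,-0.55,0,0,0],[1,0,0,-0.64,0,0,0],[1,0,0,-0.64,0,0,0]]'
```

```text
time: 8.75
ee_pos: [0.5096, -0.2174, 0.0762]
tcp_rot: [-89.9, 0.0, 54.3]
wrist_force: [0.6, -0.4, -0.9]
opening: 0.0621
time: 9.25
ee_pos: [0.5108, -0.2176, 0.0632]
tcp_rot: [-90.0, -0.0, 54.3]
wrist_force: [0.7, 0.1, -1.0]
opening: 0.0625
```

```bash

python3 -m jog '[[1,0,0,-0.04,0,0,0],[1,0,0,-0.08,0,0,0],[1,0,0,-0.08,0,0,0]]'
python3 -m jog '[[0,0,0,0,0,0,0],[0,0,0,0,0,0,0],[0,0,0,0,0,0,0],[0,0,0,0,0,0,0]]'
python3 -m jog '[[0,0,0,1,0,0,0],[0,0,0,3,0,0,0],[0,0,0,5,0,0,0],[0,0,0,6.5,0,0,0],[0,0,0,6.5,0,0,0]]'
python3 -m jog '[[0,0.6,1.4,0,0,0,0],[0,0.6,1.4,0,0,0,0],[0,0.6,1.4,0,0,0,0]]'
python3 fit.py; python3 look.py wrist glass_dome
```

```text
time: 9.55
ee_pos: [0.5108, -0.2177, 0.0615]
tcp_rot: [-90.1, -0.0, 54.3]
wrist_force: [-0.2, 0.3, 3.8]
opening: 0.0621
time: 9.95
ee_pos: [0.5105, -0.2175, 0.0607]
tcp_rot: [-90.0, 0.0, 54.3]
wrist_force: [-0.1, -0.1, 0.3]
opening: 0.0855
time: 10.45
ee_pos: [0.512, -0.2182, 0.2293]
tcp_rot: [-90.5, -0.1, 54.3]
wrist_force: [-0.1, 0.0, -0.3]
opening: 0.085
time: 10.75
ee_pos: [0.5255, -0.182, 0.2227]
tcp_rot: [-90.0, 0.0, 54.4]
wrist_force: [-1.3, -0.9, 0.0]
opening: 0.0854
stand [ 509.1 -215.5] 73 [-1.3 -1.2 -1.2 -1.2 -1.1 -1.1 -1.1 -1.  -1.  -1.  -1.  -1.  -1.  -0.9
 -0.9 -0.9 -0.9 -0.9 -0.9 -0.8 -0.8 -0.8 -0.8 -0.8 -0.7 -0.7 -0.7 -0.7
 -0.7 -0.6 -0.6 -0.6 -0.6 -0.6 -0.6 -0.6 -0.6 -0.6 -0.6 -0.6 -0.6 -0.6
 -0.6 -0.6 -0.6 -0.5 -0.5 -0.5 -0.5 -0.5 -0.5 -0.5 -0.5 -0.4 -0.4 -0.4
 -0.4 -0.4 -0.4 -0.4 -0.4 -0.4 -0.4 -0.4 -0.4 -0.3 -0.3 -0.3 -0.3 -0.3
 -0.3 -0.2 -0.2]
ring_cake 0.0998 (array([ 511., -216.]), array([56.5, 55.9]), 3.0)
[ 0.52517869 -0.18298955  0.222884  ]
wrist glass_dome 0.97 [313.  52.] zmax 0.117 top (array([ 483.2, -580.1]), array([20.9, 25. ]), 6.7) col [47. 75. 46.]
wrist glass_dome 0.9 [220. 132.] zmax 0.118 top (array([ 434. , -400.3]), array([26.8, 28.8]), 28.5) col [131. 131. 122.]
wrist glass_dome 0.65 [116.  33.] zmax 0.057 top 0 col [119. 121. 113.]
```

```bash

python3 -m jog '[[0,-3.6,-7.7,0,0,0,0],[0,-3.6,-7.7,0,0,0,0],[0,-3.6,-7.7,0,0,0,0],[0,-3.6,-7.7,0,0,0,0],[0,-3.6,-7.7,0,0,0,0]]'
python3 -m jog '[[0,0,0,0,0,0,0]]'
python3 - <<'E'
from h import *
p,*_=cam("wrist"); cv2.imwrite("pics/w3.png",p[...,::-1])
E
python3 look.py wrist glass_dome
```

```text
time: 11.5
ee_pos: [0.4329, -0.379, 0.2229]
tcp_rot: [-90.0, 0.1, 54.1]
wrist_force: [0.1, 0.4, 0.5]
opening: 0.0853
time: 11.6
ee_pos: [0.4341, -0.377, 0.2229]
tcp_rot: [-90.0, 0.0, 54.1]
wrist_force: [0.3, -0.1, -0.2]
opening: 0.0854
wrist glass_dome 0.97 [190. 300.] zmax 0.118 top (array([ 433.6, -400.8]), array([26.5, 27.1]), 52.5) col [140. 141. 132.]
wrist glass_dome 0.72 [292. 244.] zmax 0.077 top 0 col [56. 91. 58.]
wrist glass_dome 0.58 [ 77. 193.] zmax 0.087 top 0 col [135. 134. 125.]
```

View pics/w3.png

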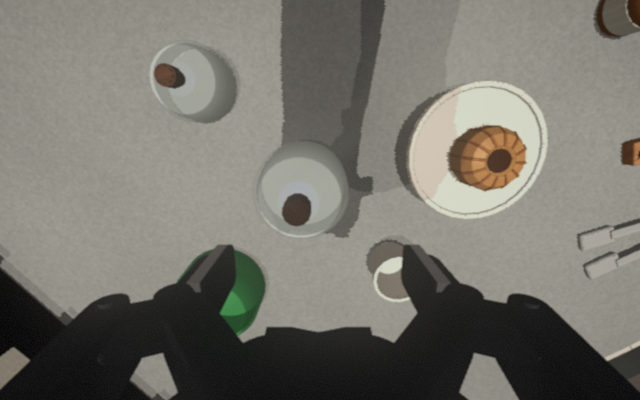

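```bash

python3 -m jog '[[0,0,-0.94,0,0,0,0],[0,0,-0.94,-1.5,0,0,0],[0,0,-0.94,-3.3,0,0,0],[0,0,-0.94,-4.8,0,0,0],[0,0,-0.94,-5.4,0,0,0]]' 50
python3 -m jog '[[0,0,0,0,0,0,0],[1,0,0,0,0,0,0],[1,0,0,0,0,0,0],[1,0,0,0,0,0,0],[1,0,0,0,0,0,0]]'
python3 -m jog '[[1,0,0,0,0,0,0],[1,0,0,0,0,0,0],[1,0,0,0,0,0,0],[1,0,0,0,0,0,0]]'
```

```text
time: 12.25
ee_pos: [0.435, -0.3961, 0.0845]
tcp_rot: [-89.7, -0.0, 54.4]
wrist_force: [-0.9, 0.8, 0.4]
opening: 0.0859
time: 12.75
ee_pos: [0.4358, -0.3992, 0.0896]
tcp_rot: [-90.1, 0.0, 54.3]
wrist_force: [-1.3, -1.9, 0.4]
opening: 0.0281
time: 13.15
ee_pos: [0.4359, -0.3991, 0.0896]
tcp_rot: [-90.1, 0.0, 54.3]
wrist_force: [-0.7, -0.5, 6.4]
opening: 0.0264
```

```bash

python3 -m jog '[[1,0,0,0.5,0,0,0],[1,0,0,1.7,0,0,0],[1,0,0,3.3,0,0,0],[1,0,0,4.7,0,0,0],[1,0,0,5.2,0,0,0]]'
python3 -m jog '[[1,0.2,0.5,0,0,0,0],[1,0.7,1.7,0,0,0,0],[1,1.3,3.2,0,0,0,0],[1,1.9,4.7,0,0,0,0],[1,2.4,6,0,0,0,0]]'
python3 -m jog '[[1,0.4,0.9,0,0,0,0],[1,0.56,1.32,0,0,0,0],[1,0.56,1.32,0,0,0,0],[1,0.56,1.32,0,0,0,0]]'
python3 - <<'E'
from h import *
p,*_=cam("wrist"); cv2.imwrite("pics/w4.png",p[...,::-1])
E
python3 look.py wrist,top glass_dome
```

```text
time: 13.65
ee_pos: [0.4361, -0.3991, 0.2224]
tcp_rot: [-90.3, 0.0, 54.3]
wrist_force: [-0.2, -0.3, -4.5]
opening: 0.0265
time: 14.15
ee_pos: [0.4954, -0.2458, 0.2159]
tcp_rot: [-89.8, 0.0, 54.4]
wrist_force: [0.6, 0.4, -3.2]
opening: 0.0264
time: 14.55
ee_pos: [0.5091, -0.2157, 0.2173]
tcp_rot: [-89.9, 0.0, 54.4]
wrist_force: [-0.1, -0.8, -2.2]
opening: 0.0266
wrist glass_dome 0.97 [110.  48.] zmax 0.064 top 0 col [127. 128. 120.]
wrist glass_dome 0.96 [207. 318.] zmax 0.246 top 0 col [151. 149. 138.]
wrist glass_dome 0.64 [317.  82.] zmax 0.117 top (array([ 484. , -579.6]), array([26. , 21.1]), 81.3) col [49. 80. 49.]
top glass_dome 0.87 [285. 453.] zmax 0.086 top 0 col [88. 90. 82.]
top glass_dome 0.71 [215. 502.] zmax 0.116 top (array([ 483.3, -581.9]), array([24. , 25.9]), 0.2) col [28. 62. 30.]
top glass_dome 0.54 [204. 376.] zmax 0.208 top 0 col [92. 90. 78.]
```

View pics/w4.png

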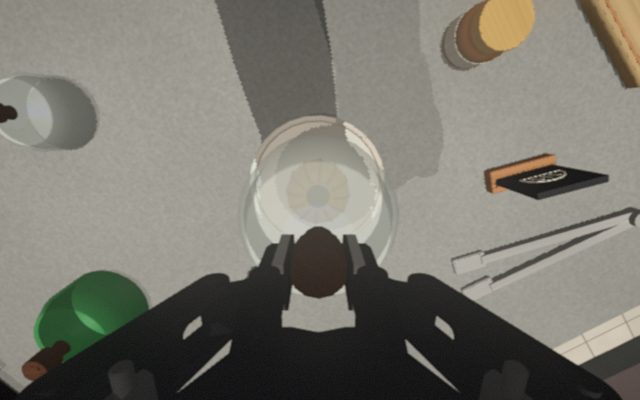

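```bash

python3 -m jog '[[1,0,0,-0.5,0,0,0],[1,0,0,-1.2,0,0,0],[1,0,0,-1.9,0,0,0],[1,0,0,-2.4,0,0,0],[1,0,0,-2.6,0,0,0]]'
python3 -m jog '[[1,0,0,-0.06,0,0,0],[1,0,0,-0.12,0,0,0],[1,0,0,-0.16,0,0,0],[1,0,0,-0.2,0,0,0],[1,0,0,-0.2,0,0,0]]'
```

```text
time: 15.3
ee_pos: [0.5088, -0.2155, 0.1513]
tcp_rot: [-89.9, 0.0, 54.3]
wrist_force: [0.1, -0.4, -3.0]
opening: 0.0265
time: 15.8
ee_pos: [0.5096, -0.2156, 0.1485]
tcp_rot: [-90.0, -0.0, 54.3]
wrist_force: [0.5, 0.1, -2.4]
opening: 0.0263
```

```bash

python3 -m jog '[[1,0,0,-0.03,0,0,0],[1,0,0,-0.06,0,0,0],[1,0,0,-0.09,0,0,0],[1,0,0,-0.12,0,0,0],[1,0,0,-0.12,0,0,0]]'
python3 -m jog '[[1,0,0,-0.02,0,0,0],[1,0,0,-0.04,0,0,0],[1,0,0,-0.04,0,0,0]]'
```

```text
time: 16.3
ee_pos: [0.5095, -0.2155, 0.1452]
tcp_rot: [-90.0, 0.0, 54.3]
wrist_force: [-0.6, 0.1, -3.6]
opening: 0.0264
time: 16.6
ee_pos: [0.5095, -0.2156, 0.1448]
tcp_rot: [-90.0, 0.0, 54.3]
wrist_force: [-2.0, 0.2, 1.5]
opening: 0.0261
```

```bash

python3 -m jog '[[0,0,0,0,0,0,0],[0,0,0,0,0,0,0],[0,0,0,0,0,0,0],[0,0,0,0,0,0,0]]'
python3 -m jog '[[0,0,0,0.5,0,0,0],[0,0,0,2,0,0,0],[0,0,0,3,0,0,0],[0,0,0,3.4,0,0,0]]'
python3 -m jog '[[0,2.6,3.9,0,0,0,-8],[0,2.6,3.9,0,0,0,-8],[0,2.6,3.9,0,0,0,-8],[0,2.6,3.9,0,0,0,-8],[0,2.6,3.9,0,0,0,-8]]'
python3 -m jog '[[0,2.6,3.9,0,0,0,-7],[0,2.6,3.9,0,0,0,-7],[0,2.6,3.9,0,0,0,-7],[0,2.6,3.9,0,0,0,-7],[0,2.6,3.9,0,0,0,-7]]'
python3 -m jog '[[0,0,0,0,0,0,0]]'
python3 - <<'E'
from h import *
p,*_=cam("wrist"); cv2.imwrite("pics/w5.png",p[...,::-1])
E
python3 look.py wrist,top slate_sign,glass_dome,jam_jar,bread_board
```

```text
time: 17.0
ee_pos: [0.5096, -0.2156, 0.1443]
tcp_rot: [-90.0, -0.0, 54.3]
wrist_force: [0.1, 0.3, 0.7]
opening: 0.0823
time: 17.4
ee_pos: [0.5102, -0.2159, 0.2329]
tcp_rot: [-90.2, -0.1, 54.3]
wrist_force: [1.4, 0.6, 0.8]
opening: 0.0851
time: 17.9
ee_pos: [0.5748, -0.117, 0.2285]
tcp_rot: [-90.0, 0.1, 14.1]
wrist_force: [-0.2, -0.3, 0.0]
opening: 0.0854
time: 18.4
ee_pos: [0.6396, -0.0198, 0.2284]
tcp_rot: [-90.0, 0.1, -20.7]
wrist_force: [-0.5, 0.7, 0.2]
opening: 0.0853
time: 18.5
ee_pos: [0.6393, -0.0207, 0.229]
tcp_rot: [-90.0, 0.0, -20.5]
wrist_force: [-0.7, -0.8, -0.7]
opening: 0.0857
wrist slate_sign 0.84 [160. 323.] zmax 0.087 top (array([655.1,  -4.2]), array([68.8,  7.2]), 70.2) col [108.  88.  72.]
wrist glass_dome 0.69 [324. 269.] zmax 0.098 top 0 col [125. 123. 113.]
wrist jam_jar 0.61 [203. 188.] zmax 0.076 top (array([482.8,  12.7]), array([49.2, 48.6]), 25.8) col [125. 101.  68.]
wrist bread_board 0.74 [ 58. 121.] zmax 0.02 top (array([465.7, 191.5]), array([337.3, 130. ]), 6.0) col [189. 160. 116.]
top glass_dome 0.73 [217. 499.] zmax 0.116 top (array([ 483.4, -581.6]), array([23.9, 25.1]), 1.0) col [27. 60. 29.]
top glass_dome 0.71 [207. 390.] zmax 0.172 top (array([ 505.2, -213.5]), array([102.4, 103.4]), 39.7) col [105. 105.  95.]
top glass_dome 0.64 [287. 454.] zmax 0.086 top 0 col [85. 87. 80.]
top bread_board 0.97 [211. 249.] zmax 0.023 top (array([460. , 191.8]), array([337. , 130.5]), 6.3) col [140. 105.  58.]
```

View pics/w5.png

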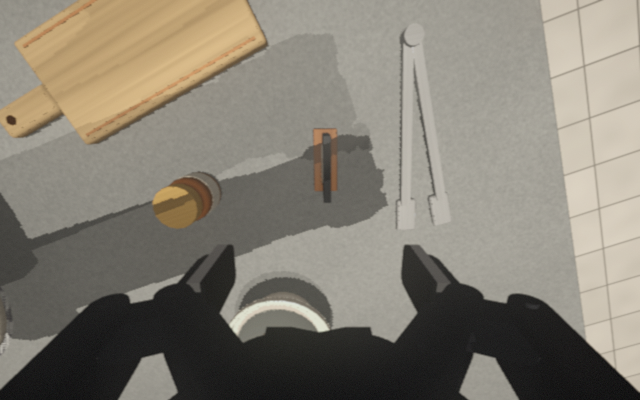

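```bash

python3 -m jog '[[0,0.63,0.66,0,0,0,0.14],[0,0.63,0.66,-2,0,0,0.14],[0,0.63,0.66,-4,0,0,0.14],[0,0.63,0.66,-6,0,0,0.14],[0,0.63,0.66,-7.2,0,0,0.14]]' 30
python3 -m jog '[[0,0,0,-0.3,0,0,0],[0,0,0,-0.3,0,0,0],[1,0,0,-0.3,0,0,0],[1,0,0,-0.3,0,0,0],[1,0,0,-0.3,0,0,0]]'
python3 -m jog '[[1,0,0,0,0,0,0],[1,0,0,0,0,0,0],[1,0,0,0,0,0,0],[1,0,0,0,0,0,0]]'
```

```text
time: 19.55
ee_pos: [0.6533, -0.004, 0.0448]
tcp_rot: [-90.1, 0.2, -19.9]
wrist_force: [-0.7, -0.5, -0.4]
opening: 0.0858
time: 20.05
ee_pos: [0.6562, -0.0041, 0.0437]
tcp_rot: [-89.9, -0.1, -20.0]
wrist_force: [0.6, -0.0, -0.3]
opening: 0.0441
time: 20.45
ee_pos: [0.6555, -0.004, 0.0422]
tcp_rot: [-90.0, -0.0, -20.0]
wrist_force: [-1.8, 0.0, 2.4]
opening: 0.0078
```

```bash

python3 -m jog '[[1,0,0,0.6,0,0,0],[1,0,0,1.6,0,0,0],[1,0,0,2.2,0,0,0],[1,0,0,2.4,0,0,0]]'
python3 -m jog '[[1,0,-0.6,0,0,0,0.6],[1,0.05,-2.2,0,0,0,1.4],[1,0.1,-3.9,0,0,0,2.3],[1,0.1,-5.6,0,0,0,3.2],[1,0.15,-7.2,0,0,0,4]]'
python3 -m jog '[[1,0,-0.8,0,0,0,0],[1,0,-1.26,0,0,0,0],[1,0,-1.26,0,0,0,0],[1,0,-1.26,0,0,0,0]]'
python3 look.py wrist slate_sign
python3 - <<'E'
from h import *
p,*_=cam("wrist"); cv2.imwrite("pics/w6.png",p[...,::-1])
E
```

```text
time: 20.85
ee_pos: [0.6562, -0.0041, 0.1045]
tcp_rot: [-89.9, -0.2, -20.0]
wrist_force: [0.5, -0.5, -0.4]
opening: 0.0074
time: 21.35
ee_pos: [0.6586, -0.1857, 0.1013]
tcp_rot: [-90.0, 0.0, 0.2]
wrist_force: [0.7, 0.4, -0.7]
opening: 0.0076
time: 21.75
ee_pos: [0.6591, -0.2144, 0.1016]
tcp_rot: [-90.0, 0.0, 0.0]
wrist_force: [1.1, -0.3, -1.2]
opening: 0.0076
wrist slate_sign 0.96 [220. 319.] zmax 0.146 top (array([ 659.7, -180.6]), array([1.1, 7.8]), 87.3) col [68. 55. 46.]
```

View pics/w6.png

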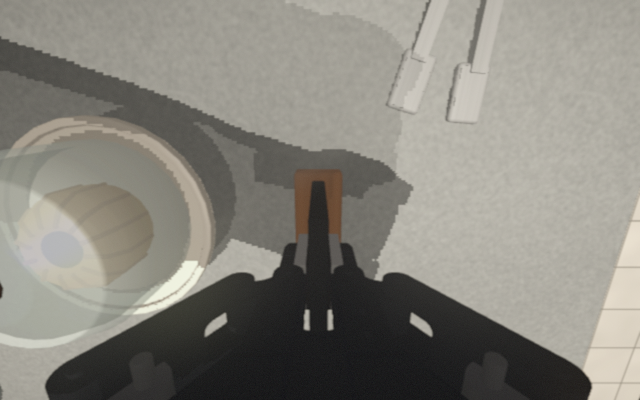

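```bash

python3 -m jog '[[1,0,0,-0.6,0,0,0],[1,0,0,-1.4,0,0,0],[1,0,0,-2,0,0,0],[1,0,0,-2.25,0,0,0],[1,0,0,-2.25,0,0,0]]'
python3 -m jog '[[1,0,0,-0.05,0,0,0],[1,0,0,-0.1,0,0,0],[1,0,0,-0.13,0,0,0],[1,0,0,-0.13,0,0,0]]'
```

```text
time: 22.4
ee_pos: [0.6584, -0.2151, 0.0441]
tcp_rot: [-90.0, 0.1, 0.1]
wrist_force: [0.1, -0.8, -0.4]
opening: 0.0073
time: 22.8
ee_pos: [0.6591, -0.2157, 0.0426]
tcp_rot: [-90.0, -0.0, 0.0]
wrist_force: [-0.1, 0.4, -0.5]
opening: 0.0079
```

```bash

python3 -m jog '[[1,0,0,-0.03,0,0,0],[1,0,0,-0.03,0,0,0]]'
python3 -m jog '[[0,0,0,0,0,0,0],[0,0,0,0,0,0,0],[0,0,0,0,0,0,0],[0,0,0,0,0,0,0]]'
python3 -m jog '[[0,0,0,1,0,0,0],[0,0,0,3,0,0,0],[0,0,0,5,0,0,0],[0,0,0,7,0,0,0],[0,0,0,7.6,0,0,0]]'
python3 -m jog '[[0,-1.6,4,0,0,0,0],[0,-1.6,4,0,0,0,0],[0,-1.6,4,0,0,0,0],[0,-1.6,4,0,0,0,0],[0,-1.6,4,0,0,0,0]]'
python3 -m jog '[[0,0,0,0,0,0,0]]'
python3 look.py wrist,top slate_sign,jam_jar
python3 fit.py
```

```text
time: 23.0
ee_pos: [0.6592, -0.2157, 0.0421]
tcp_rot: [-90.0, -0.0, 0.0]
wrist_force: [-0.6, -0.3, 3.0]
opening: 0.0074
time: 23.4
ee_pos: [0.659, -0.2156, 0.0414]
tcp_rot: [-90.0, 0.0, 0.0]
wrist_force: [0.5, 0.5, -0.0]
opening: 0.0657
time: 23.9
ee_pos: [0.6598, -0.2158, 0.2383]
tcp_rot: [-90.1, -0.4, 0.0]
wrist_force: [0.5, -1.1, 0.4]
opening: 0.0851
time: 24.4
ee_pos: [0.6193, -0.1161, 0.2316]
tcp_rot: [-90.0, -0.0, 0.0]
wrist_force: [0.8, 0.0, 0.6]
opening: 0.0855
time: 24.5
ee_pos: [0.6194, -0.1167, 0.2312]
tcp_rot: [-90.0, 0.0, -0.0]
wrist_force: [0.2, -0.6, 0.3]
opening: 0.0853
wrist slate_sign 0.56 [246. 346.] zmax 0.087 top (array([ 660., -216.]), array([69.6,  8.1]), 89.8) col [112.  93.  76.]
wrist jam_jar 0.81 [ 61. 189.] zmax 0.077 top (array([482.4,  13.1]), array([48.6, 49.5]), 46.5) col [157. 129.  84.]
top jam_jar 0.83 [214. 311.] zmax 0.08 top (array([476.9,  13.1]), array([45.6, 48.6]), 89.7) col [142. 103.  42.]
top jam_jar 0.44 [138. 207.] zmax 0.044 top 0 col [99. 75. 37.]
stand [ 509.3 -215.9] 51 [-2.6 -1.6 -1.3 -1.1 -0.9 -0.9 -0.9 -0.8 -0.7 -0.6 -0.6 -0.5 -0.5 -0.5
 -0.4 -0.4 -0.4 -0.4 -0.4 -0.4 -0.3 -0.3 -0.2 -0.2 -0.2 -0.2 -0.1 -0.1
 -0.1 -0.1 -0.1 -0.  -0.  -0.  -0.  -0.   0.   0.   0.   0.   0.   0.
  0.1  0.1  0.1  0.1  0.1  0.1  0.1  0.1  0.3]
ring_cake 0.1344 (array([ 553.1, -168.6]), array([158.8,  81.8]), 46.3)
[ 0.61902614 -0.11573957  0.23142876]
```

```bash

python3 -m jog '[[0,-2.2,6.8,0,0,0,5.6],[0,-2.2,6.8,0,0,0,5.6],[0,-2.2,6.8,0,0,0,5.6],[0,-2.2,6.8,0,0,0,5.6],[0,-2.2,6.8,0,0,0,5.6]]'
python3 -m jog '[[0,-2.2,6.8,0,0,0,5.6],[0,-2.2,6.8,0,0,0,5.6],[0,-2.2,6.8,0,0,0,5.6],[0,-2.2,6.8,0,0,0,5.6],[0,-2.2,6.8,0,0,0,5.6]]'
python3 -m jog '[[0,-2.2,6.8,0,0,0,5.5],[0,-2.2,6.8,0,0,0,5.5],[0,-2.2,6.8,0,0,0,5.5],[0,-2.2,6.8,0,0,0,5.5],[0,-2.2,6.8,0,0,0,5.5]]'
python3 -m jog '[[0,0,0,0,0,0,0]]'
python3 look.py wrist tin_loaf,bread_board
python3 - <<'E'
from h import *
p,*_=cam("wrist"); cv2.imwrite("pics/w7.png",p[...,::-1])
E
```

```text
time: 25.45
ee_pos: [0.563, 0.0576, 0.2321]
tcp_rot: [-90.0, -0.0, 28.3]
wrist_force: [-0.2, -0.0, -0.3]
opening: 0.0853
time: 25.95
ee_pos: [0.5082, 0.227, 0.2315]
tcp_rot: [-90.0, -0.0, 56.3]
wrist_force: [-0.1, -0.6, 1.3]
opening: 0.0852
time: 26.45
ee_pos: [0.4535, 0.3966, 0.2307]
tcp_rot: [-90.0, 0.0, 83.7]
wrist_force: [0.4, -0.5, -0.6]
opening: 0.0855
time: 26.55
ee_pos: [0.4545, 0.394, 0.2312]
tcp_rot: [-90.0, 0.0, 83.5]
wrist_force: [0.2, -0.9, -0.5]
opening: 0.0855
wrist tin_loaf 0.89 [174. 324.] zmax 0.06 top (array([452.9, 402.2]), array([ 59.9, 133. ]), 83.7) col [119.  89.  67.]
wrist bread_board 0.82 [189. 165.] zmax 0.019 top (array([464. , 193.3]), array([336.9, 130.7]), 6.2) col [183. 155. 113.]
wrist bread_board 0.68 [232.  34.] zmax 0.075 top (array([477.2,  29. ]), array([56.5, 27.8]), 14.9) col [116.  95.  68.]
```

View pics/w7.png

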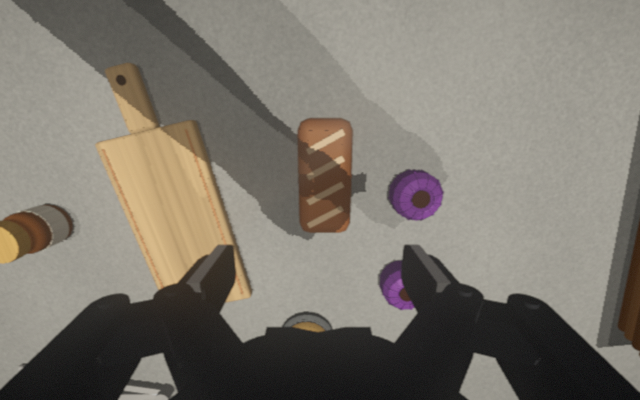

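```bash

python3 -m jog '[[0,-0.06,0.33,-0.5,0,0,0],[0,-0.06,0.33,-2.5,0,0,0],[0,-0.06,0.33,-4.5,0,0,0],[0,-0.06,0.33,-6.5,0,0,0],[0,-0.06,0.33,-8,0,0,0]]' 40
python3 -m jog '[[0,0,0,-0.5,0,0,0],[0,0,0,-0.85,0,0,0],[0,0,0,-0.85,0,0,0],[1,0,0,-0.85,0,0,0],[1,0,0,-0.85,0,0,0]]'
python3 -m jog '[[1,0,0,0,0,0,0],[1,0,0,0,0,0,0],[1,0,0,0,0,0,0],[1,0,0,0,0,0,0]]'
```

```text
time: 27.25
ee_pos: [0.4513, 0.4015, 0.0273]
tcp_rot: [-89.9, 0.1, 83.5]
wrist_force: [0.2, 0.3, -0.2]
opening: 0.0855
time: 27.75
ee_pos: [0.4535, 0.4035, 0.0126]
tcp_rot: [-90.1, -0.1, 83.5]
wrist_force: [1.4, 1.5, 1.9]
opening: 0.0637
time: 28.15
ee_pos: [0.4535, 0.4035, 0.0126]
tcp_rot: [-90.1, -0.1, 83.5]
wrist_force: [0.1, -0.8, 6.3]
opening: 0.0639
```

```bash

python3 -m jog '[[1,0,0,0.6,0,0,0],[1,0,0,1.6,0,0,0],[1,0,0,2.4,0,0,0],[1,0,0,2.6,0,0,0]]'
python3 -m jog '[[1,0.3,-0.6,0,0,0,0.3],[1,1,-2.2,0,0,0,0.8],[1,1.8,-3.9,0,0,0,1.4],[1,2.5,-5.6,0,0,0,2],[1,3.2,-7.1,0,0,0,2.52]]'
python3 -m jog '[[1,0.3,-0.7,0,0,0,0],[1,0.43,-0.99,0,0,0,0],[1,0.43,-0.99,0,0,0,0],[1,0.43,-0.99,0,0,0,0]]'
python3 look.py wrist tin_loaf,bread_board,jam_jar
python3 - <<'E'
from h import *
p,*_=cam("wrist"); cv2.imwrite("pics/w8.png",p[...,::-1])
E
```

```text
time: 28.55
ee_pos: [0.4535, 0.4036, 0.079]
tcp_rot: [-90.2, -0.2, 83.5]
wrist_force: [0.8, 1.0, -3.4]
opening: 0.0637
time: 29.05
ee_pos: [0.5327, 0.2232, 0.0751]
tcp_rot: [-90.0, 0.0, 96.3]
wrist_force: [1.1, -0.0, -3.2]
opening: 0.0636
time: 29.45
ee_pos: [0.5429, 0.2012, 0.0751]
tcp_rot: [-90.0, -0.0, 96.2]
wrist_force: [-0.7, 0.8, -3.0]
opening: 0.0636
wrist tin_loaf 0.91 [221. 318.] zmax 0.122 top 0 col [111.  79.  54.]
wrist bread_board 0.67 [ 64. 316.] zmax 0.02 top (array([516.2, 197.7]), array([227.7, 130.4]), 6.2) col [171. 144. 105.]
wrist jam_jar 0.84 [100.  44.] zmax 0.069 top (array([485.5,  35.6]), array([ 7.2, 30.7]), 78.3) col [116.  92.  70.]
```

View pics/w8.png

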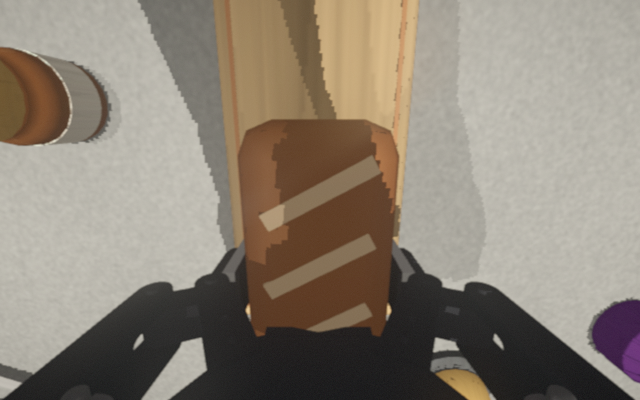

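```bash

python3 -m jog '[[1,0.03,0,-0.5,0,0,0],[1,0.03,0,-1,0,0,0],[1,0.03,0,-1.4,0,0,0],[1,0.03,0,-1.6,0,0,0],[1,0.03,0,-1.6,0,0,0]]'
python3 -m jog '[[1,0,0,-0.05,0,0,0],[1,0,0,-0.1,0,0,0],[1,0,0,-0.15,0,0,0],[1,0,0,-0.18,0,0,0],[1,0,0,-0.18,0,0,0]]'
```

```text
time: 30.2
ee_pos: [0.5433, 0.2001, 0.0339]
tcp_rot: [-89.9, 0.0, 96.1]
wrist_force: [-0.2, -0.6, -2.4]
opening: 0.0638
time: 30.7
ee_pos: [0.544, 0.2005, 0.0308]
tcp_rot: [-90.0, -0.0, 96.1]
wrist_force: [-1.0, -0.0, -2.3]
opening: 0.0635
```

```bash

python3 -m jog '[[1,0,0,-0.03,0,0,0],[1,0,0,-0.06,0,0,0],[1,0,0,-0.06,0,0,0]]'
python3 -m jog '[[0,0,0,0,0,0,0],[0,0,0,0,0,0,0],[0,0,0,0,0,0,0],[0,0,0,0,0,0,0]]'
python3 -m jog '[[0,0,0,1,0,0,0],[0,0,0,3,0,0,0],[0,0,0,5,0,0,0],[0,0,0,7,0,0,0],[0,0,0,8,0,0,0]]'
python3 -m jog '[[0,-2,-2,1,0,0,0],[0,-2,-3.7,1,0,0,0],[0,-2,-5,1,0,0,0],[0,-2,-5,1,0,0,0],[0,-2,-5,1,0,0,0]]'
python3 -m jog '[[0,0,0,0,0,0,0]]'
python3 look.py wrist tin_loaf,bread_board,jam_jar
python3 - <<'E'
from h import *
p,*_=cam("wrist"); cv2.imwrite("pics/w9.png",p[...,::-1])
E
```

```text
time: 31.0
ee_pos: [0.5442, 0.2005, 0.0306]
tcp_rot: [-90.1, -0.0, 96.1]
wrist_force: [-3.7, -2.7, 7.0]
opening: 0.0632
time: 31.4
ee_pos: [0.5441, 0.2005, 0.0292]
tcp_rot: [-90.0, -0.0, 96.1]
wrist_force: [0.4, -0.3, 0.0]
opening: 0.0855
time: 31.9
ee_pos: [0.5447, 0.2007, 0.2342]
tcp_rot: [-90.3, -0.1, 96.1]
wrist_force: [0.1, 0.3, 0.1]
opening: 0.085
time: 32.4
ee_pos: [0.4941, 0.0747, 0.2546]
tcp_rot: [-90.0, -0.0, 96.0]
wrist_force: [0.2, 0.4, -0.2]
opening: 0.0852
time: 32.5
ee_pos: [0.4941, 0.076, 0.254]
tcp_rot: [-90.0, -0.0, 96.2]
wrist_force: [0.2, 0.6, 0.5]
opening: 0.0849
wrist tin_loaf 0.94 [216. 405.] zmax 0.078 top (array([535.4, 177.5]), array([ 56.1, 140.8]), 70.4) col [140. 100.  68.]
wrist bread_board 0.83 [136. 404.] zmax 0.02 top (array([464.9, 192.2]), array([334.9, 129.5]), 6.1) col [174. 147. 107.]
wrist jam_jar 0.96 [163. 269.] zmax 0.077 top (array([481.3,  14.2]), array([47.6, 48.4]), 65.7) col [140. 114.  76.]
```

View pics/w9.png

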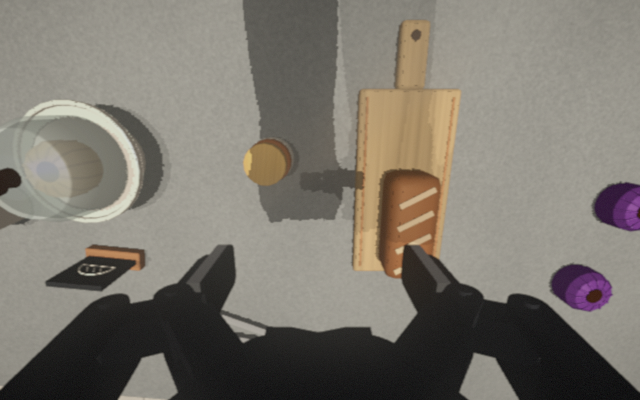

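```bash

python3 -m jog '[[0,-0.24,-1.2,0,0,0,0],[0,-0.48,-2.5,-1,0,0,0],[0,-0.48,-2.5,-3,0,0,0],[0,-0.48,-2.5,-4,0,0,0],[0,-0.48,-2.5,-4,0,0,0]]' 40
python3 look.py wrist jam_jar
python3 -m jog '[[0,0,0,-2,0,0,0],[0,0,0,-4,0,0,0],[0,0,0,-4.9,0,0,0],[0,0,0,-4.96,0,0,0],[0,0,0,-4.96,0,0,0]]'
```

```text
time: 33.25
ee_pos: [0.4801, 0.013, 0.1507]
tcp_rot: [-89.7, -0.0, 96.1]
wrist_force: [-0.2, -0.1, 0.9]
opening: 0.0857
wrist jam_jar 0.69 [203. 317.] zmax 0.077 top (array([480.7,  13. ]), array([48.8, 48.4]), 4.8) col [116.  92.  60.]
time: 33.85
ee_pos: [0.4833, 0.0132, 0.0324]
tcp_rot: [-90.1, 0.0, 96.2]
wrist_force: [-0.0, 0.7, 0.8]
opening: 0.0855
```

```bash

python3 -m jog '[[1,0,0,0,0,0,0],[1,0,0,0,0,0,0],[1,0,0,0,0,0,0],[1,0,0,0,0,0,0],[1,0,0,0,0,0,0]]'
python3 -m jog '[[1,0,0,0,0,0,0],[1,0,0,0,0,0,0],[1,0,0,0.6,0,0,0],[1,0,0,1.8,0,0,0],[1,0,0,2.8,0,0,0]]'
python3 -m jog '[[1,0,0,0.2,0,0,0],[1,-0.5,1,0.2,0,0,0],[1,-1.2,2.6,0.2,0,0,0],[1,-1.8,4.2,0.2,0,0,0],[1,-2.2,5.4,0.2,0,0,0]]'
python3 -m jog '[[1,0,0,0,0,0,0],[1,0,0,0,0,0,0]]'
sed -i 's/tin_loaf=.058/tin_loaf=.076/' look.py
python3 look.py wrist jam_jar,tin_loaf,bread_board
python3 - <<'E'
from h import *
p,*_=cam("wrist"); cv2.imwrite("pics/w10.png",p[...,::-1])
E
```

```text
time: 34.35
ee_pos: [0.4834, 0.013, 0.0326]
tcp_rot: [-90.2, 0.0, 96.1]
wrist_force: [-0.9, 0.5, 7.8]
opening: 0.0537
time: 34.85
ee_pos: [0.482, 0.0129, 0.1026]
tcp_rot: [-90.0, 0.0, 96.1]
wrist_force: [0.3, 0.2, -1.5]
opening: 0.0534
time: 35.35
ee_pos: [0.4257, 0.1495, 0.1049]
tcp_rot: [-90.0, -0.0, 96.2]
wrist_force: [0.4, -0.2, -1.7]
opening: 0.0537
time: 35.55
ee_pos: [0.4266, 0.1483, 0.105]
tcp_rot: [-90.0, 0.0, 96.2]
wrist_force: [-0.3, -0.9, -1.7]
opening: 0.0535
wrist jam_jar 0.87 [267. 320.] zmax 0.149 top (array([399.7, 150.3]), array([35.5,  6.4]), 85.9) col [113.  87.  53.]
wrist jam_jar 0.68 [320. 374.] zmax 0.078 top (array([491.4, 196.6]), array([11.9, 19.7]), 65.5) col [154. 105.  65.]
wrist tin_loaf 0.54 [319. 372.] zmax 0.147 top (array([491.4, 193.5]), array([12.3, 23. ]), 83.8) col [152. 103.  65.]
wrist bread_board 0.64 [169. 380.] zmax 0.02 top (array([387.9, 212.1]), array([175., 139.]), 62.9) col [171. 144. 106.]
wrist bread_board 0.44 [321. 375.] zmax 0.179 top 0 col [150. 103.  65.]
```

View pics/w10.png

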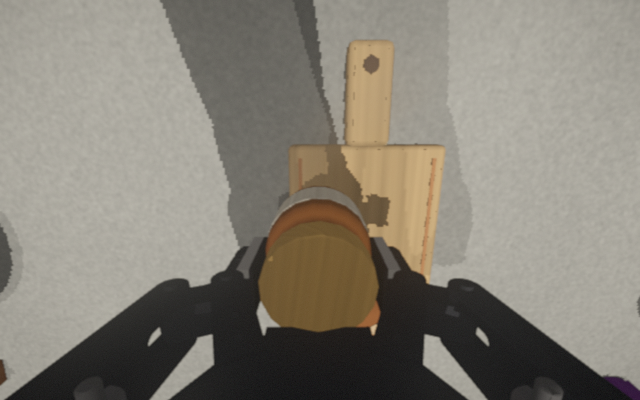

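```bash

python3 -m jog '[[1,-0.03,0.5,0,0,0,0],[1,-0.03,1.3,-0.3,0,0,0],[1,-0.03,1.58,-0.9,0,0,0],[1,-0.03,1.58,-1.5,0,0,0],[1,-0.03,1.58,-1.95,0,0,0]]'
python3 -m jog '[[1,0,0,-0.06,0,0,0],[1,0,0,-0.12,0,0,0],[1,0,0,-0.17,0,0,0],[1,0,0,-0.2,0,0,0],[1,0,0,-0.2,0,0,0]]'
```

```text
time: 36.3
ee_pos: [0.4259, 0.1874, 0.0551]
tcp_rot: [-89.9, 0.0, 96.2]
wrist_force: [-0.3, 0.6, -1.9]
opening: 0.0537
time: 36.8
ee_pos: [0.4265, 0.1874, 0.0519]
tcp_rot: [-90.0, -0.0, 96.1]
wrist_force: [-0.6, -0.7, -2.7]
opening: 0.0532
```

```bash

python3 -m jog '[[1,0,0,-0.03,0,0,0],[1,0,0,-0.06,0,0,0],[1,0,0,-0.08,0,0,0],[1,0,0,-0.08,0,0,0]]'
python3 -m jog '[[0,0,0,0,0,0,0],[0,0,0,0,0,0,0],[0,0,0,0,0,0,0],[0,0,0,0,0,0,0]]'
python3 -m jog '[[0,0,0,1,0,0,0],[0,0,0,3,0,0,0],[0,0,0,5,0,0,0],[0,0,0,7,0,0,0],[0,0,0,9,0,0,0]]'
python3 -m jog '[[0,2.5,-1,1,0,0,0],[0,2.5,-1,1,0,0,0],[0,2.5,-1,1,0,0,0],[0,2.5,-1,1,0,0,0]]'
sed -i 's/jam_jar=.075/jam_jar=.093/' look.py
python3 look.py wrist jam_jar,tin_loaf,bread_board
python3 - <<'E'
from h import *
p,*_=cam("wrist"); cv2.imwrite("pics/w11.png",p[...,::-1])
E
```

```text
time: 37.2
ee_pos: [0.4264, 0.1875, 0.0506]
tcp_rot: [-90.1, -0.0, 96.1]
wrist_force: [-4.1, -1.5, 7.6]
opening: 0.0535
time: 37.6
ee_pos: [0.4263, 0.1874, 0.0495]
tcp_rot: [-90.0, 0.0, 96.1]
wrist_force: [0.2, -0.1, -0.2]
opening: 0.085
time: 38.1
ee_pos: [0.4259, 0.1873, 0.2766]
tcp_rot: [-90.0, -0.0, 96.1]
wrist_force: [1.6, -0.1, 1.6]
opening: 0.0855
time: 38.5
ee_pos: [0.4888, 0.1623, 0.299]
tcp_rot: [-89.9, 0.0, 96.1]
wrist_force: [0.1, -0.0, -0.1]
opening: 0.0853
wrist jam_jar 0.61 [126. 343.] zmax 0.095 top (array([424.7, 188.5]), array([48.5, 48.8]), 31.6) col [191. 160. 100.]
wrist tin_loaf 0.56 [213. 342.] zmax 0.078 top (array([543.4, 201.6]), array([133.7,  60. ]), 6.1) col [130.  94.  65.]
wrist bread_board 0.87 [146. 333.] zmax 0.02 top (array([464.4, 192.8]), array([334.9, 130.1]), 6.1) col [159. 133.  97.]
```

View pics/w11.png

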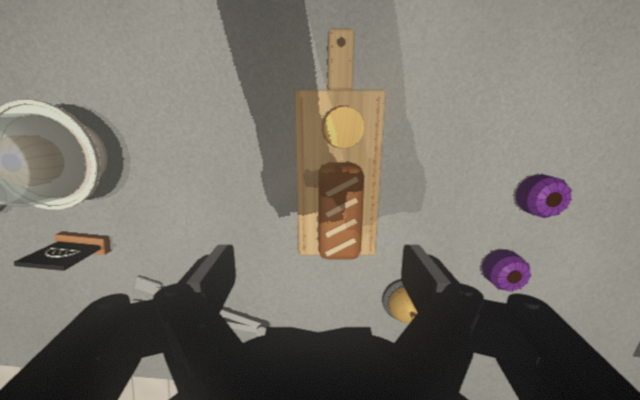

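```bash

python3 -m jog '[[0,-1,-10,1,0,0,0],[0,-1,-10,1,0,0,0],[0,-1,-10,1,0,0,0],[0,-1,-10,1,0,0,0],[0,-1,-10,1,0,0,0]]'
python3 -m jog '[[0,0,0,0,0,0,0],[0,0,0,0,0,0,0]]'
sed -i 's/glass_dome=.118/glass_dome=.173/' look.py
python3 look.py wrist glass_dome,slate_sign,cake_stand,coffee_cup; python3 look.py top coffee_cup,pastry_tongs,counter_bell,ring_cake; python3 fit.py
python3 - <<'E'
from h import *
p,*_=cam("wrist"); cv2.imwrite("pics/w12.png",p[...,::-1])
E
```

```text
time: 39.25
ee_pos: [0.463, -0.0864, 0.3247]
tcp_rot: [-90.0, 0.0, 96.2]
wrist_force: [1.1, -0.1, -0.7]
opening: 0.085
time: 39.45
ee_pos: [0.4636, -0.0859, 0.3244]
tcp_rot: [-90.0, -0.0, 96.0]
wrist_force: [-0.4, 0.0, 0.6]
opening: 0.0856
wrist glass_dome 0.76 [194. 223.] zmax 0.173 top (array([ 508.9, -214.2]), array([26.9, 27.5]), 49.9) col [152. 149. 137.]
wrist glass_dome 0.7 [152.  22.] zmax 0.064 top 0 col [44. 77. 47.]
wrist glass_dome 0.59 [10. 97.] zmax 0.055 top 0 col [112. 113. 105.]
wrist slate_sign 0.79 [268. 244.] zmax 0.087 top (array([ 658.7, -189.3]), array([ 8.2, 16.9]), 2.9) col [98. 82. 68.]
wrist slate_sign 0.58 [195. 221.] zmax 0.173 top (array([ 482.3, -185.2]), array([106.8,  36.5]), 42.9) col [152. 149. 137.]
wrist cake_stand 0.74 [228. 139.] zmax 0.059 top (array([ 590.6, -364.7]), array([60.5, 61.8]), 32.6) col [136. 130. 118.]
wrist cake_stand 0.65 [160. 255.] zmax 0.06 top (array([ 493.2, -202. ]), array([148.8, 109.2]), 48.1) col [187. 186. 173.]
wrist coffee_cup 0.87 [227. 139.] zmax 0.059 top (array([ 590.2, -365.1]), array([62.9, 62.2]), 67.0) col [1
[... 605 characters left out ...]
top ring_cake 0.57 [219. 259.] zmax 0.034 top (array([500.3, 186.9]), array([215.5,  46. ]), 0.5) col [137. 102.  58.]
stand [ 508.9 -215.4] 50 [-2.9 -2.7 -2.2 -1.7 -1.1 -1.1 -1.  -1.  -1.  -1.  -0.9 -0.8 -0.8 -0.7
 -0.7 -0.7 -0.6 -0.6 -0.6 -0.6 -0.6 -0.6 -0.5 -0.5 -0.4 -0.3 -0.3 -0.3
 -0.2 -0.2 -0.1 -0.1 -0.1 -0.1 -0.1 -0.1 -0.1 -0.  -0.   0.   0.   0.
  0.1  0.1  0.1  0.1  0.1  0.2  0.2  0.2]Traceback (most recent call last):
  File "fit.py", line 10, in <module>
    g=bot.regions_of("wrist",k)[0]["pixels"]; Q=P[g]; Q=Q[~np.isnan(Q[:,0])]; m=np.percentile(Q[:,2],98); t=Q[Q[:,2]>m-.008]; print(k,m.round(4),rect(t[:,:2]))
      ~~~~~~~~~~~~~~~~~~~~~~~~~^^^
IndexError: list index out of range
```

View pics/w12.png

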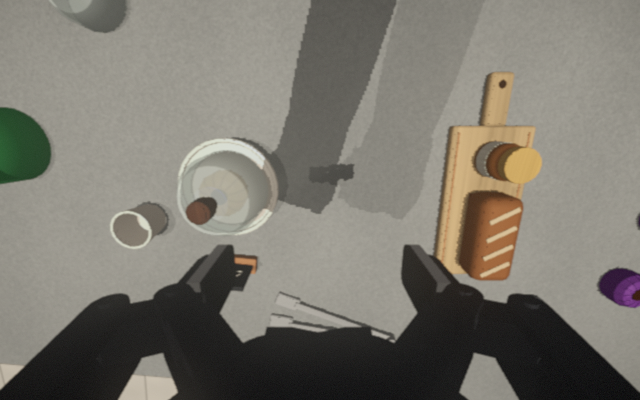

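The dome knob is centred on the stand at (210,200), and the jar and loaf are on the board. The tongs' box fit shifted, so I'm comparing pictures to check them.

```bash
python3 - <<'E'
from h import *
a=cv2.imread("pics/top0.png"); p,*_=cam("top"); b=np.ascontiguousarray(p[...,::-1])
f=lambda i: cv2.cvtColor(i,cv2.COLOR_BGR2GRAY)[95:160,270:375].astype(np.float32)
print(cv2.phaseCorrelate(f(a)*(f(a)>110),f(b)*(f(b)>110)))
c=np.vstack([a[90:165,260:380],b[90:165,260:380]]); cv2.imwrite("pics/t2.png",cv2.resize(c,None,fx=4,fy=4))
E
```

```text
((-0.002605834674447749, -0.0041496445103632595), 1.0296722206559201)
```

View pics/t2.png

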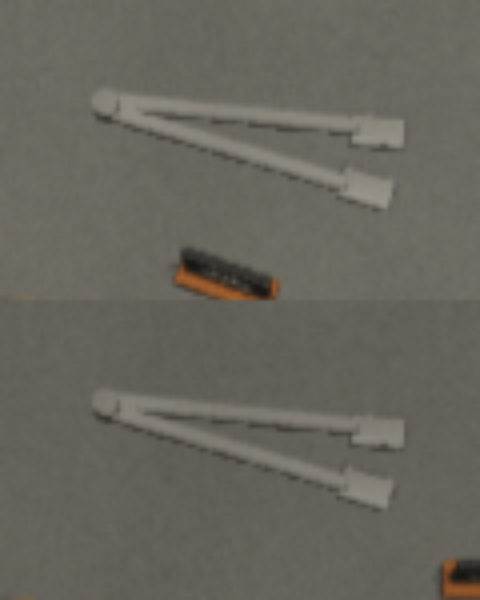

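The tongs are in the same place in both halves, so they have not moved. I'm handing in.

```bash
python3 -c "
from workcell import bot
print(bot.job_done(), bot.get_obs()['time'])"
```

```text
the job is handed in; nothing more can be done
the job is handed in; nothing more can be done
```

The tasting corner is set out as asked, in the order asked, and handed in at about 40 s of the 134 s allowed. The arm was clear of everything, and the highest wrist force reported at the end of any move was about 9 N.

What the last wrist-camera checks showed:

| Thing | Result |
|---|---|
| Ring cake | About 2 mm from the stand's middle, measured just before the dome went on |
| Glass dome | The large clear one; its knob is about 1 mm from the stand's middle |
| Slate sign | Within 1 mm of its spot, 6 cm clear of the rim and straight out from the stand's middle; square to 0.2° |
| Loaf | Right way up, within 1 mm of its spot, 2 cm from the plain end; its angle matches the board's (6.1° for both) |
| Jam jar | Within 1 mm of the middle of the bare part of the board |

**Left alone:** I compared the tongs before and after and they had not moved. The cup and bell measured within about 2 mm of where they started, which is measuring noise. I did not touch the look-alikes.

**Checks that disagreed:**
- The top and scene cameras differed by up to about 15 mm in x, so I relied on close wrist views for positions.
- The last box fit for the tongs was about 14 mm off. The picture comparison showed that was a bad fit, not a movement.
- In the last stand check the network did not find the cake under the glass, so its position was not re-measured after the dome went on.

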